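# Raise the dispensing cell's guard sash to its stop and bolt it up

### The arm

A 6-joint arm with a two-finger parallel gripper is mounted at the origin on the work surface. World frame = base frame: x ahead of the robot, y to its left, z up, the work surface at z = 0. Lengths are in mm, angles in rad, forces in N, time in s.
With the tool pointing down it reaches from about 275 to 750 mm from the base axis. Payload 10.2 kg.
Tool frame: the origin (TCP) lies midway between the tips of the shut fingers; the grasp point (between the pads) lies 19 mm behind it; z points along the fingers, y is the line along which they close (so a half turn about z gives the same grasp; the last joint's range is limited). The gripper opens to 85 mm and grips with 20 to 120 N. Pads are 22 mm wide; open, the fingers measure 114 mm over their backs; the gripper's body (76 mm by 85 mm) begins 54 mm behind the grasp point. The pads swing forward as they close: fully open they stand 13 mm farther back than shut.
Start: joints at [-1.378, 0.313, 1.498, -0, 1.331, -0.223], TCP at [212.047, -480.278, 231.294] pointing down, gripper open.
Joint ranges: [-2.94, 2.94], [-0.97, 2.17], [0.19, 2.56], [-1.23, 4.37], [0.02, 3.11], [-2.88, 2.88]. Speed limits (rad/s): [2.39, 2.39, 3.01, 3.14, 3.14, 3.14].

### API

Orientations are given as a unit quaternion [w, x, y, z].
In Python, from rig import sense, capture, finish_job, find_in, place_of gives the robot as it stands. The module is installed in compiled form; this text tells all that it offers.
- The arm moves only by the shell command python3 -m jog 'ROWS' [FORCE]. ROWS is JSON, a list of rows, each an object of numbers: "tx", "ty", "tz": the shift along the tool's x, y, z in mm; "ax", "ay", "az": the turn, a rotation vector about the tool's x, y, z in rad; "jaw": the closure, from -1 (fully open) to 1 (shut), so that 0 is half open. In form: [{"tx": .., "ty": .., "tz": .., "ax": .., "ay": .., "az": .., "jaw": ..}, ...]. A call has 1 to 5 rows; each row shifts and turns the commanded pose from where the row before left it, along the tool's axes as they then stand; what a row does not reach is not made up. A row lasts 1/8 s, in which the tool goes at most 62.5 mm and 10.7 degrees, less where a joint would pass 70% of its speed; a pose out of reach is approached as far as the arm can. A call with a gripper value outside its range is refused whole. The fingers move at their own pace and stop on an object; FORCE is the grip in N (left out, the last holds). Time passes only in rows, so rows that do not move let the fingers close. It gives the time, the measured TCP pose, the force, the opening and the grip force at its end, in the units of the state.
- sense(): the state, without advancing time (a new reading comes with each control period).
- capture(name): name is "side" or "top"; returns a dict with "color" (400x640x3 uint8, red, green, blue), "depth" (400x640 float32, mm along the optical axis (not along the pixel's ray), 0 where there is no reading), "fx", "fy", "cx", "cy" (pixels), "camera_from_world" (4x4, takes a point from world to camera coordinates). Camera axes: x right, y up, looking along -z (the intrinsics and any distortion apply to the point x, -y, -z); pixel columns grow to the right and rows downward; lengths in mm; the calibration is good to about 2 mm. A picture is of the moment at which its call begins.
- finish_job(): hands the job in; it is judged then, once.
Trained networks look in the newest picture that a camera, given by its name, has taken for a name from the list of things; names that differ only in an ending like _2 or _b are one class to them, and where a whole thing is asked for, a point or a joint stands for the part that bears it (a point fixed in the world has none). Each returns a list of dicts, best first, with "conf" (0 to 1); they miss things now and then, are a little off and sometimes report something else, mostly with a low value. They report only what shows in the picture. A call takes as long as a camera call.
- find_in(query, camera): "centre" ([column, row] in pixels, amid what is visible of it).
- place_of(query, camera): "centre" ([column, row] in pixels: a listed point, or the origin of a listed thing).
The state is a dict: "time_s": time; "joints": joint angles; "dq": joint speeds; "tau": joint torques, N m; "eef_pos": TCP position; "ee_rot": TCP orientation; "force": force on the tool from outside, world axes, zero at the start; "wrist_torque": the same for the moment, N m; "grip_width": opening from 0.0 (shut) to 1.0 (fully open); "grip_force": force on a finger pad.
Only numpy, scipy, OpenCV 4.12 (cv2) and the standard library are available. Lean on these libraries where they do the work, as an engineer would, in place of code of your own. Each camera call takes 0.05 s, during which the arm holds its last target. There are 200 camera calls.

### The job

Open the dispensing cell's clear guard sash: push it up from under its front rail to the height bracket, until the lug at its right-hand end presses firmly (about 10 N, never more than 18 N) against the rubber foot of the stop screw, and hold it so for about half a second. Then push the support bolt fully in under the lug so that the sash cannot drop, and take the hand away with the sash still up. Leave the other things on the bench where they are.

Things in the scene. Friction and masses are not known exactly. Their poses are not given: they have to be found in the camera images.
- sash (a joint): Height of the sash above its lowest position, in m, 0 to 0.125, growing upward. It slides straight up and down in the fixed cell and is counterbalanced: it stays where it is left, and moving it takes about 3 to 6 N. The top of the pane is 110 mm above the rail's axis.
- rail (a point): Middle (on the axis) of the sash's front rail: level round aluminium bar, 18 mm diameter, 220 mm long, along the sash's lower edge, 45 mm in front of the clear pane and joined to it by a 5 mm level web at axis height. Moves with the sash. Axes: x level, away from the robot, square to the pane; y along the rail, to the left; z up. The space under it is free; the cell's 85 mm high base begins 60 mm behind it.
- lug (a point): Middle of the top face of the lug, an aluminium block 28 x 26 x 14 mm (x, y, height) on the right-hand end of the rail, centred on the rail's axis 125 mm to the right (-y) of rail. It moves with the sash.
- mark (a point): The height mark: middle of the underside of the dark steel height bracket's arm, straight above the lug; its height differs from start to start. A stop screw with a 16 mm rubber foot hangs from it. How far the foot's underside hangs below this point depends on the screw and is not measured: 12 to 24 mm. The foot gives about 1 mm per 6 N. Axes as rail.
- bracket: The same height bracket with its screw and bolt, fixed to the right-hand guide post. Origin and axes as mark. Its 10 mm side plate stands 21 to 31 mm to the right (-y) of the origin, from 64 mm below to 16 mm above it; the arm is 10 mm thick and the screw's head rises to at most 42 mm above the origin.
- bolt (a joint): How far the support bolt is pushed in, in m: 0 out, 0.045 fully home (end stop). It slides level to the left (+y of rail) as it goes in, with about 3 N of friction, and stays where it is left. Its rod is 10 mm in diameter, its axis 46 mm below mark; it can pass under the lug only when the sash is up.
- bolt_knob (a point): The bolt's upright knob, a black plastic pin 14 mm in diameter, 40 mm tall, at the bolt's outer (right-hand) end. The point is on the pin's axis, 17 mm below its top, and moves with the bolt: 140 mm to the right of and 28 mm below mark with the bolt out, 95 mm to the right when home. To push the bolt in, press on the pin's right-hand side towards +y.
- well_plate: Bystander: red well plate, 85 x 127 x 30 mm, on the stage inside the cell. Origin under its middle.
- jar: Bystander: small jar, 48 mm in diameter, 55 mm high, on the bench near the bracket. Origin under its middle.
- spray: Bystander: white bottle, 60 mm in diameter, 170 mm high. Origin under its middle.
- tip_box: Bystander: blue open box with dividers, 90 x 120 x 50 mm. Origin under its middle.
- spatula: Bystander: spatula, 180 mm long, lying flat along its x axis.
- dish: Bystander: glass dish, 80 mm in diameter, 18 mm high. Origin under its middle.
- weight: Bystander: brass weight, 32 mm in diameter, 35 mm high, on the bench near the sash's left end. Origin under its middle.

How it is judged (in metres and radians):
On the way:
1. With the bolt still out, the sash is pressed up against the stop with more than 5 N for 0.3 s (contact force between sash and bracket above 5 N and value of joint bolt below 0.015 m and z of lug in the frame of mark above -0.026 m), for 0.3 s.
At the end, for the whole second after the job is handed in: The bolt is home under the lug (pushed in more than 41 of its 45 mm), the sash is up with its lug above the bolt (lug top no more than 28.5 mm below the mark) and at rest (value of joint bolt above 0.041 m and z of lug in the frame of mark above -0.0285 m and velocity of joint sash between -0.01 and 0.01 m/s); the robot touches nothing.
It fails at once if the stop or the bolt is loaded by the sash with more than 18 N (contact force between sash and bracket above 18 N).
It fails at once if a bystander is moved by more than 30 mm (distance of any of well_plate, jar, spray, tip_box, spatula, dish, weight from where it was at the start of the episode above 0.03 m).
It also fails if it takes over 64 s, if anything falls off the work surface, if the arm or the gripper's body presses on something with over 40 N, if the wrist force passes 120 N, or if a joint passes its speed limit or range.

## Working session

There is one attempt and no reset: what is moved stays moved. The work goes in short steps, Python scripts to look and compute and a shell command to move; the robot and the scene stay as the last step left them, time stands still between calls to the robot, and variables do not carry over. Pictures are saved under pics/ and viewed, at most 10 in all, crops included, and the job is handed in when it is done.

```bash
mkdir -p pics; cat > h.py <<'E'
import numpy as np, cv2
from rig import sense, capture, finish_job, find_in, place_of
def world(c,u,v,d=None,plane=None):
    # plane: (axis, value) in world
    M=np.linalg.inv(c["camera_from_world"]); 
    r=np.array([(u-c["cx"])/c["fx"],-(v-c["cy"])/c["fy"],-1.])
    if plane is None:
        if d is None:
            w=c["depth"][max(0,int(v)-1):int(v)+2,max(0,int(u)-1):int(u)+2]; w=w[w>0]
            d=np.median(w) if w.size else np.nan
        return (M@np.append(r*d,1))[:3]
    o=M[:3,3]; k=M[:3,:3]@r; a,val=plane
    return o+k*(val-o[a])/k[a]
def px(c,p):
    q=c["camera_from_world"]@np.append(p,1)
    return [c["cx"]+c["fx"]*q[0]/-q[2], c["cy"]-c["fy"]*q[1]/-q[2]]
E
python3 - <<'E'
from h import *
np.set_printoptions(precision=1,suppress=True)
for n in("side","top"):
    c=capture(n); cv2.imwrite(f"pics/{n}0.png",c["color"][:,:,::-1])
    print(n,c["fx"],c["cx"],c["cy"],np.linalg.inv(c["camera_from_world"])[:3].round(2).tolist(),[k for k in c])
    for q in("rail","lug","mark","bolt_knob","jar","spray","weight","well_plate","tip_box"):
        for r in place_of(q,n)[:2]:
            print(q,r["conf"],np.array(r["centre"]),world(c,*r["centre"]))
s=sense();print(s["eef_pos"],s["ee_rot"],s["force"],s["grip_width"])
E
```

```text
side 456.78747596810564 333.82912693288995 192.97438014565572 [[-0.99, 0.1, -0.09, 456.29], [-0.13, -0.61, 0.78, 1034.45], [0.02, 0.79, 0.62, 925.1]] ['color', 'depth', 'fx', 'fy', 'cx', 'cy', 'camera_from_world']
rail 0.95 [353.1 214.1] [511.  122.  137.6]
lug 0.87 [359.6 185.7] [504.8  -1.2 139.8]
lug 0.26 [387.2 263.5] [407.9 165.7  11.8]
mark 0.79 [358.9 151.7] [512.8   1.4 255.4]
bolt_knob 0.43 [363.  132.9] [ 512.  -139.6  231. ]
jar 0.39 [357.3 200.3] [512.8 -83.6  19. ]
spray 0.65 [270.6 333.9] [658.6 451.2  47. ]
weight 0.65 [348.4 295.8] [499.8 298.7  21.5]
well_plate 0.96 [281.5 223.1] [693.4 170.  123.1]
tip_box 0.59 [380.4 320.9] [417.8 378.6  44.2]
top 451.25232176881906 318.6945928743573 201.58641115822775 [[-0.01, 0.98, -0.2, 375.77], [-1.0, -0.01, 0.01, 93.13], [0.01, 0.2, 0.98, 1085.39]] ['color', 'depth', 'fx', 'fy', 'cx', 'cy', 'camera_from_world']
rail 0.65 [301.3 225.5] [514.8 117.  139.6]
lug 0.75 [357.2 222.6] [519.8  -1.5 139.3]
mark 0.6 [367.3 215.1] [512.1  -6.4 278.6]
mark 0.25 [436.6 219.1] [ 510.5 -144.7  233.5]
bolt_knob 0.52 [435.4 219.5] [ 510.  -142.6  232.4]
jar 0.74 [391.7 228.6] [518.  -89.5  53.1]
jar 0.61 [436.7 218.7] [ 511.2 -144.8  233.8]
spray 0.61 [181.1 174.1] [652.5 401.1  54.1]
weight 0.47 [234.4 243.2] [490.4 275.5  34.6]
well_plate 0.79 [295.1 141.5] [707.8 130.4 120.1]
well_plate 0.23 [235.4 242.8] [491.3 273.2  34.4]
tip_box 0.69 [203.8 271.9] [425.2 344.2  33.9]
[ 212.1 -480.3  231.3] [-0.   1.   0.2  0. ] [-0.1  0.6  0. ] 0.999814033810193
```

View pics/side0.png

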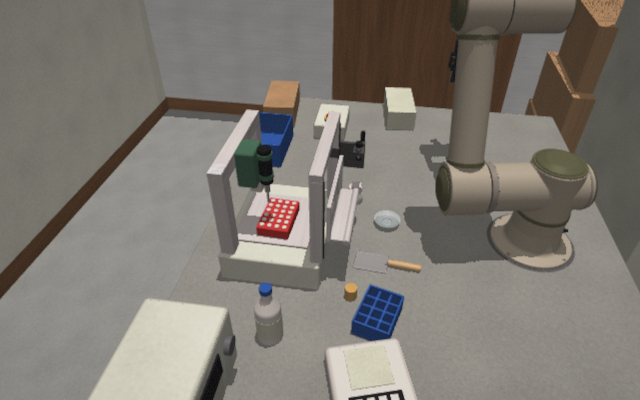

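View pics/top0.png

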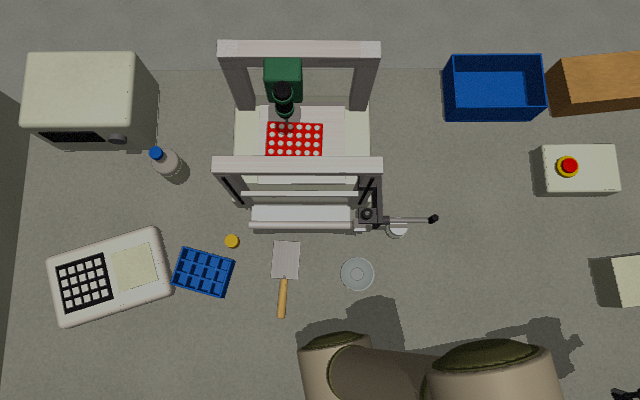

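The cell faces the robot, almost square to it. The rail is about (513,119,131), the mark about (512,-4,244), and the knob top about (511,-143,233). Next I'll work out how to get the tool horizontal.

```bash
cat >> h.py <<'E'
from scipy.spatial.transform import Rotation as Ro
def pose():
    s=sense(); w,x,y,z=s["ee_rot"]; return np.array(s["eef_pos"]),Ro.from_quat([x,y,z,w])
def goto(p,R=None):
    "tool-frame shift (at present axes) and turn to reach p, R"
    p0,R0=pose(); print("shift",(R0.inv().apply(np.array(p)-p0)).round(1))
    if R is not None: print("turn",(R0.inv()*R).as_rotvec().round(3))
FWD=Ro.from_matrix(np.array([[0,0,1],[0,1,0],[-1,0,0]],float))  # tool x down, y left, z ahead
FWD2=FWD*Ro.from_euler("z",np.pi)
E
python3 - <<'E'
from h import *
p,R=pose(); print(R.as_matrix().round(3)); print(R.inv().apply([0,-1,0]).round(3))
goto(p,FWD);goto([330,-330,300],FWD2)
E
```

```text
[[ 0.915  0.404  0.   ]
 [ 0.404 -0.915  0.   ]
 [ 0.     0.    -1.   ]]
[-0.404  0.915 -0.   ]
shift [0. 0. 0.]
turn [-1.992 -0.42  -1.992]
shift [168.6 -89.8 -68.7]
turn [-0.326  1.546  0.326]
```

```bash
python3 -m jog '[{"tz":-40,"jaw":1},{"ax":-0.073,"ay":0.165},{"ax":-0.073,"ay":0.165},{"ax":-0.073,"ay":0.165},{"ax":-0.073,"ay":0.165}]'; python3 -c "
from h import *
s=sense();print(np.round(s['joints'],3));goto([330,-330,300],FWD2)"
```

```text
[-1.378  0.313  1.498  0.     1.331 -0.223]
shift [168.6 -89.8 -68.7]
turn [-0.326  1.546  0.326]schema error: expected keys tx, ty, tz, ax, ay, az, jaw
```

All seven keys are needed in each row.

```bash
python3 -m jog '[{"tx":0,"ty":0,"tz":-40,"ax":0,"ay":0,"az":0,"jaw":1},{"tx":0,"ty":0,"tz":0,"ax":-0.073,"ay":0.165,"az":0,"jaw":1},{"tx":0,"ty":0,"tz":0,"ax":-0.073,"ay":0.165,"az":0,"jaw":1},{"tx":0,"ty":0,"tz":0,"ax":-0.073,"ay":0.165,"az":0,"jaw":1},{"tx":0,"ty":0,"tz":0,"ax":-0.073,"ay":0.165,"az":0,"jaw":1}]'; python3 -c "
from h import *
s=sense();print(np.round(s['joints'],3));goto([330,-330,300],FWD2)"
```

```text
time_s: 1.62
eef_pos: [211.8, -480.6, 272.0]
ee_rot: [0.075, 0.914, 0.193, 0.348]
force: [0.5, 0.5, -0.8]
grip_width: 0.001
grip_force: 0.0
[-1.727  0.239  1.66   0.726  1.425 -0.751]
shift [158.8 -94.5  57.3]
turn [-0.173  0.832  0.393]
```

```bash
python3 -m jog '[{"tx":0,"ty":0,"tz":0,"ax":-0.034,"ay":0.165,"az":0.078,"jaw":1},{"tx":0,"ty":0,"tz":0,"ax":-0.034,"ay":0.165,"az":0.078,"jaw":1},{"tx":0,"ty":0,"tz":0,"ax":-0.034,"ay":0.165,"az":0.078,"jaw":1},{"tx":0,"ty":0,"tz":0,"ax":-0.034,"ay":0.165,"az":0.078,"jaw":1},{"tx":0,"ty":0,"tz":0,"ax":-0.034,"ay":0.165,"az":0.078,"jaw":1}]'; python3 -c "
from h import *
s=sense();print(np.round(s['joints'],3));goto([400,-250,300],FWD2);goto([400,80,300],FWD2)"
```

```text
time_s: 2.25
eef_pos: [211.5, -480.7, 271.4]
ee_rot: [-0.001, 0.71, -0.0, 0.704]
force: [1.0, -0.8, -1.2]
grip_width: -0.003
grip_force: 0.0
[-1.905  0.516  1.844  1.323  1.799 -0.818]
shift [  29.6 -230.5  188.6]
turn [-0.001  0.008 -0.002]
shift [  29.1 -560.5  189.1]
turn [-0.001  0.008 -0.002]
```

```bash
python3 -m jog '[{"tx":0,"ty":0,"tz":60,"ax":0,"ay":0.008,"az":0,"jaw":1},{"tx":0,"ty":0,"tz":60,"ax":0,"ay":0,"az":0,"jaw":1},{"tx":0,"ty":-40,"tz":45,"ax":0,"ay":0,"az":0,"jaw":1},{"tx":0,"ty":-40,"tz":40,"ax":0,"ay":0,"az":0,"jaw":1},{"tx":0,"ty":-50,"tz":30,"ax":0,"ay":0,"az":0,"jaw":1}]';  python3 -m jog '[{"tx":0,"ty":-60,"tz":0,"ax":0,"ay":0,"az":0,"jaw":1},{"tx":0,"ty":-60,"tz":0,"ax":0,"ay":0,"az":0,"jaw":1},{"tx":0,"ty":-60,"tz":0,"ax":0,"ay":0,"az":0,"jaw":1},{"tx":0,"ty":-60,"tz":0,"ax":0,"ay":0,"az":0,"jaw":1},{"tx":0,"ty":0,"tz":0,"ax":0,"ay":0,"az":0,"jaw":1}]'; python3 -c "
from h import *
s=sense();print(np.round(s['joints'],3));goto([460,-100,290],FWD2);goto([460,80,95],FWD2)"
```

```text
time_s: 2.88
eef_pos: [447.7, -348.1, 269.8]
ee_rot: [-0.001, 0.709, 0.002, 0.705]
force: [0.2, -0.5, 0.8]
grip_width: -0.002
grip_force: 0.0
time_s: 3.5
eef_pos: [448.7, -108.7, 272.1]
ee_rot: [-0.002, 0.708, 0.005, 0.706]
force: [0.2, -1.1, -0.6]
grip_width: -0.002
grip_force: 0.0
[-1.07   0.071  2.563  2.007  1.336 -1.118]
shift [18.  -8.5 11.3]
turn [-0.009  0.003  0.004]
shift [-176.2 -189.3   13.5]
turn [-0.009  0.003  0.004]
```

```bash
python3 -m jog '[{"tx":-20,"ty":0,"tz":10,"ax":0,"ay":0,"az":0,"jaw":1},{"tx":-40,"ty":0,"tz":5,"ax":0,"ay":0,"az":0,"jaw":1},{"tx":-40,"ty":0,"tz":0,"ax":0,"ay":0,"az":0,"jaw":1},{"tx":-40,"ty":0,"tz":0,"ax":0,"ay":0,"az":0,"jaw":1},{"tx":-30,"ty":0,"tz":0,"ax":0,"ay":0,"az":0,"jaw":1}]';  python3 -c "
from h import *
s=sense();print(np.round(s['joints'],3));goto([460,-100,95],FWD2);
for a in (0,-20,20,35):print(a);goto([530,80,95],Ro.from_euler('z',a,True)*FWD2)
c=capture('side');cv2.imwrite('pics/s1.png',c['color'][:,:,::-1])"
```

```text
time_s: 4.12
eef_pos: [461.9, -111.5, 98.5]
ee_rot: [-0.002, 0.709, 0.0, 0.705]
force: [-0.0, -1.0, 1.1]
grip_width: 0.005
grip_force: 0.0
[-1.015  0.899  2.501  2.11   1.699 -1.79 ]
shift [ -3.5 -11.5  -1.9]
turn [-0.003  0.006 -0.002]
0
shift [  -3.5 -191.3   68.7]
turn [-0.003  0.006 -0.002]
-20
shift [  -3.5 -191.3   68.7]
turn [-0.352  0.006 -0.001]
20
shift [  -3.5 -191.3   68.7]
turn [ 0.346  0.006 -0.003]
35
shift [  -3.5 -191.3   68.7]
turn [ 0.608  0.005 -0.004]
```

View pics/s1.png

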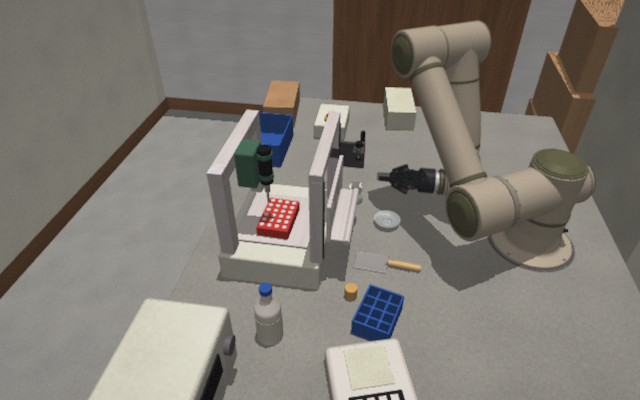

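```bash
python3 -m jog '[{"tx":0,"ty":0,"tz":0,"ax":0.17,"ay":0,"az":0,"jaw":1},{"tx":0,"ty":0,"tz":0,"ax":0.17,"ay":0,"az":0,"jaw":1},{"tx":0,"ty":-40,"tz":14,"ax":0,"ay":0,"az":0,"jaw":1},{"tx":0,"ty":-40,"tz":14,"ax":0,"ay":0,"az":0,"jaw":1},{"tx":0,"ty":-40,"tz":14,"ax":0,"ay":0,"az":0,"jaw":1}]';  python3 -c "
from h import *
s=sense();print(np.round(s['joints'],3));
for a in (20,35):print(a);goto([528,75,98],Ro.from_euler('z',a,True)*FWD2)"
```

```text
time_s: 4.8
eef_pos: [461.2, 16.4, 101.1]
ee_rot: [-0.121, 0.699, 0.12, 0.695]
force: [0.4, 0.3, 0.1]
grip_width: 0.0
grip_force: 0.0
[-0.831  0.897  2.513  1.957  1.669 -1.818]
20
shift [ -2.7 -32.8  82.6]
turn [ 0.007  0.005 -0.001]
35
shift [ -2.7 -32.8  82.6]
turn [ 0.269  0.005 -0.002]
```

```bash
python3 -m jog '[{"tx":0,"ty":-11,"tz":27,"ax":0,"ay":0,"az":0,"jaw":1},{"tx":0,"ty":-11,"tz":27,"ax":0,"ay":0,"az":0,"jaw":1},{"tx":-2,"ty":-11,"tz":28,"ax":0,"ay":0,"az":0,"jaw":1},{"tx":0,"ty":0,"tz":0,"ax":0,"ay":0,"az":0,"jaw":1}]';  python3 -c "
from h import *
s=sense();print(np.round(s['joints'],3),s['force']);
goto([528,75,118],Ro.from_euler('z',20,True)*FWD2)
c=capture('side');cv2.imwrite('pics/s2.png',cv2.resize(c['color'][120:280,260:500,::-1],None,fx=3,fy=3))"
```

```text
time_s: 5.3
eef_pos: [527.7, 76.5, 99.3]
ee_rot: [-0.122, 0.697, 0.122, 0.695]
force: [-1.2, 0.7, 0.2]
grip_width: 0.004
grip_force: 0.0
[-0.452  0.839  2.364  2.341  1.611 -1.614] [-1.23030586  0.6808017   0.16016486]
shift [18.7  1.5 -0.3]
turn [ 0.001  0.003 -0.001]
```

View pics/s2.png

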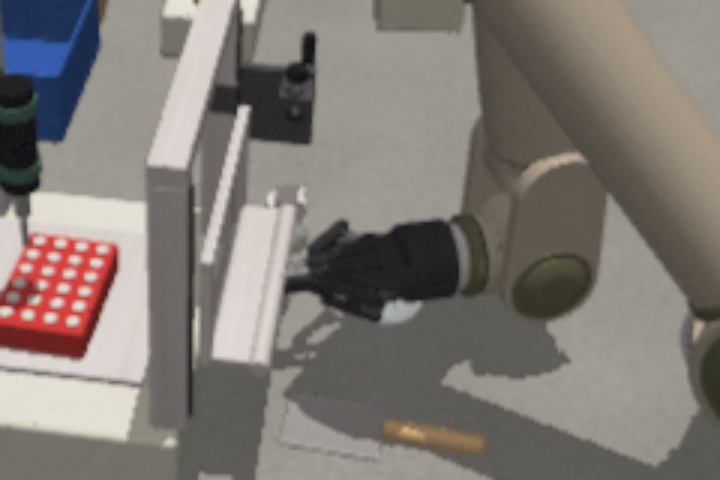

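The fingertips are under the rail, at about crop (285,285). Now I'll lift gently.

```bash
python3 -m jog '[{"tx":4,"ty":0,"tz":0,"ax":0,"ay":0,"az":0,"jaw":1},{"tx":4,"ty":0,"tz":0,"ax":0,"ay":0,"az":0,"jaw":1},{"tx":4,"ty":0,"tz":0,"ax":0,"ay":0,"az":0,"jaw":1}]';  python3 -m jog '[{"tx":5,"ty":0,"tz":0,"ax":0,"ay":0,"az":0,"jaw":1},{"tx":5,"ty":0,"tz":0,"ax":0,"ay":0,"az":0,"jaw":1},{"tx":5,"ty":0,"tz":0,"ax":0,"ay":0,"az":0,"jaw":1}]';python3 -m jog '[{"tx":5,"ty":0,"tz":0,"ax":0,"ay":0,"az":0,"jaw":1},{"tx":5,"ty":0,"tz":0,"ax":0,"ay":0,"az":0,"jaw":1},{"tx":5,"ty":0,"tz":0,"ax":0,"ay":0,"az":0,"jaw":1}]'
```

```text
time_s: 5.72
eef_pos: [527.2, 74.5, 110.6]
ee_rot: [-0.121, 0.699, 0.12, 0.695]
force: [-0.3, 0.7, -0.4]
grip_width: -0.002
grip_force: 0.0
time_s: 6.1
eef_pos: [527.3, 75.0, 125.4]
ee_rot: [-0.121, 0.699, 0.121, 0.695]
force: [-0.7, -2.3, -3.7]
grip_width: -0.002
grip_force: 2.2
time_s: 6.48
eef_pos: [527.4, 75.3, 140.6]
ee_rot: [-0.122, 0.698, 0.121, 0.695]
force: [-2.4, -2.7, -4.3]
grip_width: -0.001
grip_force: 2.3
```

```bash
python3 -m jog '[{"tx":7,"ty":0,"tz":0,"ax":0,"ay":0,"az":0,"jaw":1},{"tx":7,"ty":0,"tz":0,"ax":0,"ay":0,"az":0,"jaw":1},{"tx":7,"ty":0,"tz":0,"ax":0,"ay":0,"az":0,"jaw":1},{"tx":7,"ty":0,"tz":0,"ax":0,"ay":0,"az":0,"jaw":1},{"tx":4,"ty":0,"tz":0,"ax":0,"ay":0,"az":0,"jaw":1}]'; python3 -c "
from h import *
np.set_printoptions(precision=1,suppress=True)
for n in ('side','top'):
    c=capture(n)
    for q in('rail','lug','mark','bolt_knob'):
        for r in place_of(q,n)[:2]: print(n,q,r['conf'],np.array(r['centre']),world(c,*r['centre']))
    if n=='side':cv2.imwrite('pics/s3.png',cv2.resize(c['color'][100:260,300:420,::-1],None,fx=4,fy=3.7))
"
```

```text
time_s: 7.1
eef_pos: [527.5, 75.4, 172.8]
ee_rot: [-0.122, 0.698, 0.121, 0.695]
force: [-2.5, -1.1, -4.8]
grip_width: 0.006
grip_force: 2.2
side rail 0.9 [353.6 193.5] [513.4 114.5 200.6]
side lug 0.83 [361.3 169.1] [503.2   1.3 199.3]
side mark 0.78 [357.2 153.8] [516.8   5.1 250.6]
side bolt_knob 0.36 [365.8 133.4] [ 519.1 -522.9    3.2]
top rail 0.92 [302.1 222.8] [511.5 113.9 198.7]
top lug 0.67 [360.8 219. ] [508.8   3.1 255.1]
top mark 0.66 [363.5 214.2] [513.9   0.5 278.2]
top bolt_knob 0.66 [435.7 220.2] [ 508.8 -143.4  231.2]
```

View pics/s3.png

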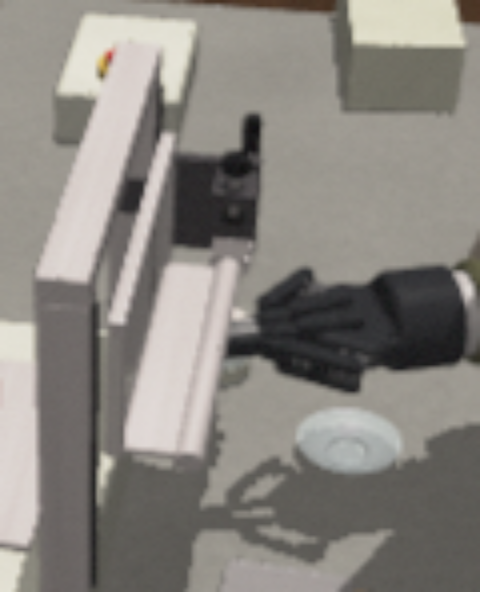

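Sash up about 60 mm with its lug just below the dark bracket, near crop (235,250). I'll go on in small steps.

```bash
python3 -m jog '[{"tx":3,"ty":0,"tz":0,"ax":0,"ay":0,"az":0,"jaw":1},{"tx":3,"ty":0,"tz":0,"ax":0,"ay":0,"az":0,"jaw":1},{"tx":3,"ty":0,"tz":0,"ax":0,"ay":0,"az":0,"jaw":1},{"tx":3,"ty":0,"tz":0,"ax":0,"ay":0,"az":0,"jaw":1},{"tx":2,"ty":0,"tz":0,"ax":0,"ay":0,"az":0,"jaw":1}]'; python3 -m jog '[{"tx":1,"ty":0,"tz":0,"ax":0,"ay":0,"az":0,"jaw":1},{"tx":1,"ty":0,"tz":0,"ax":0,"ay":0,"az":0,"jaw":1}]'; python3 -c "
from h import *
c=capture('side');cv2.imwrite('pics/s4.png',cv2.resize(c['color'][120:190,330:390,::-1],None,fx=8,fy=8,interpolation=cv2.INTER_CUBIC))
for d in (12,24): print([px(c,[512,-4+k,243.5-d]) for k in (0,8)])
print(px(c,[512,-4,243.5]))"
```

```text
time_s: 8.22
eef_pos: [527.6, 75.2, 186.5]
ee_rot: [-0.122, 0.698, 0.121, 0.695]
force: [-0.6, -0.1, -5.4]
grip_width: 0.001
grip_force: 2.2
time_s: 8.48
eef_pos: [527.6, 75.2, 188.3]
ee_rot: [-0.122, 0.698, 0.121, 0.695]
force: [-0.5, -0.9, -4.0]
grip_width: 0.0
grip_force: 2.2
[[np.float64(358.9103007980835), np.float64(158.04153909500198)], [np.float64(358.64662867142454), np.float64(159.66889056429588)]]
[[np.float64(358.6748932331814), np.float64(161.68803756816246)], [np.float64(358.41161220544996), np.float64(163.32396940872513)]]
[np.float64(359.14853296699033), np.float64(154.35128708233648)]
```

View pics/s4.png

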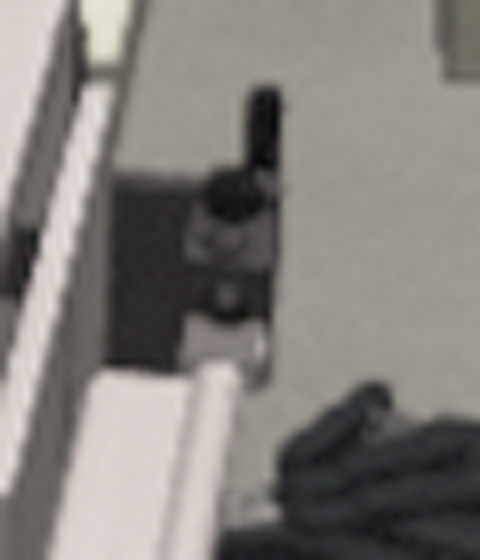

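The lug's top (crop (225,330)) is close below the dark foot (crop (225,300)).

```bash
for i in 1; do python3 -m jog '[{"tx":0.6,"ty":0,"tz":0,"ax":0,"ay":0,"az":0,"jaw":1},{"tx":0.6,"ty":0,"tz":0,"ax":0,"ay":0,"az":0,"jaw":1},{"tx":0.6,"ty":0,"tz":0,"ax":0,"ay":0,"az":0,"jaw":1}]'; done | egrep "pos|force:"
```

```text
eef_pos: [527.7, 75.2, 190.1]
force: [-0.5, -1.4, -4.4]
grip_force: 2.2
```

```bash
python3 -m jog '[{"tx":0.4,"ty":0,"tz":0,"ax":0,"ay":0,"az":0,"jaw":1},{"tx":0,"ty":0,"tz":0,"ax":0,"ay":0,"az":0,"jaw":1}]' | egrep "pos|force:"
```

```text
eef_pos: [527.7, 75.2, 190.5]
force: [-1.6, -0.6, -4.0]
grip_force: 2.0
```

```bash
python3 -m jog '[{"tx":0.7,"ty":0,"tz":0,"ax":0,"ay":0,"az":0,"jaw":1},{"tx":0.7,"ty":0,"tz":0,"ax":0,"ay":0,"az":0,"jaw":1},{"tx":0.6,"ty":0,"tz":0,"ax":0,"ay":0,"az":0,"jaw":1}]' | egrep "pos|force:"
```

```text
eef_pos: [527.7, 75.2, 192.5]
force: [-2.3, -0.8, -5.8]
grip_force: 2.2
```

```bash
python3 -m jog '[{"tx":0.5,"ty":0,"tz":0,"ax":0,"ay":0,"az":0,"jaw":1},{"tx":0.5,"ty":0,"tz":0,"ax":0,"ay":0,"az":0,"jaw":1}]' | egrep "pos|force:"
```

```text
eef_pos: [527.7, 75.2, 193.5]
force: [-1.3, -0.7, -4.1]
grip_force: 2.2
```

```bash
python3 -m jog '[{"tx":0.7,"ty":0,"tz":0,"ax":0,"ay":0,"az":0,"jaw":1},{"tx":0.7,"ty":0,"tz":0,"ax":0,"ay":0,"az":0,"jaw":1},{"tx":0.4,"ty":0,"tz":0,"ax":0,"ay":0,"az":0,"jaw":1}]' | egrep "pos|force:"
```

```text
eef_pos: [527.7, 75.2, 195.3]
force: [-2.4, 0.4, -4.5]
grip_force: 2.2
```

```bash
python3 -m jog '[{"tx":0.6,"ty":0,"tz":0,"ax":0,"ay":0,"az":0,"jaw":1},{"tx":0.6,"ty":0,"tz":0,"ax":0,"ay":0,"az":0,"jaw":1},{"tx":0.5,"ty":0,"tz":0,"ax":0,"ay":0,"az":0,"jaw":1}]' | egrep "pos|force:"
```

```text
eef_pos: [527.7, 75.2, 197.0]
force: [-2.4, -0.6, -4.2]
grip_force: 2.2
```

```bash
python3 -m jog '[{"tx":0.6,"ty":0,"tz":0,"ax":0,"ay":0,"az":0,"jaw":1},{"tx":0.6,"ty":0,"tz":0,"ax":0,"ay":0,"az":0,"jaw":1},{"tx":0.6,"ty":0,"tz":0,"ax":0,"ay":0,"az":0,"jaw":1}]' | egrep "pos|force:"
```

```text
eef_pos: [527.7, 75.2, 198.7]
force: [-1.6, -2.1, -6.0]
grip_force: 3.1
```

Contact is beginning: pad force has gone from 2.2 to 3.1 N.

```bash
python3 -m jog '[{"tx":0.5,"ty":0,"tz":0,"ax":0,"ay":0,"az":0,"jaw":1},{"tx":0.4,"ty":0,"tz":0,"ax":0,"ay":0,"az":0,"jaw":1},{"tx":0,"ty":0,"tz":0,"ax":0,"ay":0,"az":0,"jaw":1}]' | egrep "pos|force:"
```

```text
eef_pos: [527.6, 75.2, 199.3]
force: [-2.3, -1.1, -9.0]
grip_force: 4.7
```

```bash
python3 -m jog '[{"tx":0.5,"ty":0,"tz":0,"ax":0,"ay":0,"az":0,"jaw":1},{"tx":0.5,"ty":0,"tz":0,"ax":0,"ay":0,"az":0,"jaw":1},{"tx":0.2,"ty":0,"tz":0,"ax":0,"ay":0,"az":0,"jaw":1},{"tx":0,"ty":0,"tz":0,"ax":0,"ay":0,"az":0,"jaw":1}]' | egrep "pos|force:"
```

```text
eef_pos: [527.6, 75.2, 200.4]
force: [-0.0, -1.5, -15.5]
grip_force: 7.6
```

About 11 N on the stop now. Hold, then lower the hand slowly.

```bash
python3 -m jog '[{"tx":0,"ty":0,"tz":0,"ax":0,"ay":0,"az":0,"jaw":1},{"tx":0,"ty":0,"tz":0,"ax":0,"ay":0,"az":0,"jaw":1},{"tx":0,"ty":0,"tz":0,"ax":0,"ay":0,"az":0,"jaw":1},{"tx":0,"ty":0,"tz":0,"ax":0,"ay":0,"az":0,"jaw":1},{"tx":0,"ty":0,"tz":0,"ax":0,"ay":0,"az":0,"jaw":1}]'; python3 -m jog '[{"tx":-1,"ty":0,"tz":0,"ax":0,"ay":0,"az":0,"jaw":1},{"tx":-1,"ty":0,"tz":0,"ax":0,"ay":0,"az":0,"jaw":1},{"tx":-2,"ty":0,"tz":0,"ax":0,"ay":0,"az":0,"jaw":1},{"tx":-6,"ty":0,"tz":0,"ax":0,"ay":0,"az":0,"jaw":1},{"tx":-10,"ty":0,"tz":0,"ax":0,"ay":0,"az":0,"jaw":1}]'; python3 -c "
from h import *
np.set_printoptions(precision=1,suppress=True)
for n in ('side','top'):
    c=capture(n)
    for q in('rail','lug','bolt_knob'):
        for r in place_of(q,n)[:1]: print(n,q,r['conf'],np.array(r['centre']),world(c,*r['centre']))
goto([450,20,185])"
```

```text
time_s: 12.4
eef_pos: [527.7, 75.2, 200.7]
ee_rot: [-0.122, 0.699, 0.121, 0.695]
force: [-2.8, -1.2, -17.7]
grip_width: -0.004
grip_force: 8.5
time_s: 13.02
eef_pos: [528.3, 74.9, 182.1]
ee_rot: [-0.121, 0.697, 0.121, 0.697]
force: [-0.1, -0.2, -0.1]
grip_width: 0.001
grip_force: 0.0
side rail 0.89 [354.1 186.3] [512.9 119.7 227.9]
side lug 0.6 [354.4 162.3] [522.9   7.7 224.2]
side bolt_knob 0.62 [362.3 133.2] [ 514.  -139.   230.1]
top rail 0.6 [300.2 218.2] [516.2 116.9 226.7]
top lug 0.72 [364.5 217.6] [507.9  -1.3 276.9]
top bolt_knob 0.66 [294.8 140.7] [709.4 131.  121.1]
shift [  3.3  25.6 -91.8]
```

```bash
python3 -m jog '[{"tx":0,"ty":8,"tz":-28,"ax":0,"ay":0,"az":0,"jaw":1},{"tx":0,"ty":8,"tz":-28,"ax":0,"ay":0,"az":0,"jaw":1},{"tx":0,"ty":8,"tz":-28,"ax":0,"ay":0,"az":0,"jaw":1},{"tx":0,"ty":40,"tz":-14,"ax":0,"ay":0,"az":0,"jaw":1},{"tx":0,"ty":40,"tz":-14,"ax":0,"ay":0,"az":0,"jaw":1}]'; python3 -m jog '[{"tx":0,"ty":40,"tz":-14,"ax":0,"ay":0,"az":0,"jaw":1},{"tx":0,"ty":40,"tz":-14,"ax":0,"ay":0,"az":0,"jaw":1},{"tx":0,"ty":40,"tz":-14,"ax":0,"ay":0,"az":0,"jaw":1},{"tx":0,"ty":40,"tz":-14,"ax":0,"ay":0,"az":0,"jaw":1},{"tx":0,"ty":40,"tz":-14,"ax":0,"ay":0,"az":0,"jaw":1}]'; python3 -m jog '[{"tx":0,"ty":0,"tz":0,"ax":-0.174,"ay":0,"az":0,"jaw":1},{"tx":0,"ty":0,"tz":0,"ax":-0.174,"ay":0,"az":0,"jaw":1},{"tx":0,"ty":0,"tz":0,"ax":0,"ay":0,"az":0,"jaw":1}]';  python3 -c "
from h import *
s=sense();print(np.round(s['joints'],3));goto([450,-197,214],FWD2);goto([523,-197,214],FWD2)"
```

```text
time_s: 14.05
eef_pos: [464.6, -64.2, 180.8]
ee_rot: [-0.122, 0.698, 0.122, 0.695]
force: [0.2, 0.1, 1.5]
grip_width: -0.003
grip_force: 0.0
time_s: 14.68
eef_pos: [467.0, -275.9, 180.9]
ee_rot: [-0.122, 0.698, 0.122, 0.695]
force: [0.2, -0.4, 0.0]
grip_width: 0.003
grip_force: 0.0
time_s: 15.05
eef_pos: [467.1, -272.7, 180.6]
ee_rot: [-0.001, 0.709, -0.0, 0.705]
force: [-1.0, -0.3, 0.1]
grip_width: 0.001
grip_force: 0.0
[-1.254  0.568  2.25   1.869  1.467 -1.26 ]
shift [ 33.1 -75.8 -17.1]
turn [-0.001  0.005 -0.002]
shift [ 33.5 -75.7  55.8]
turn [-0.001  0.005 -0.002]
```

```bash
python3 -m jog '[{"tx":17,"ty":0,"tz":28,"ax":0,"ay":0,"az":0,"jaw":1},{"tx":17,"ty":0,"tz":28,"ax":0,"ay":0,"az":0,"jaw":1},{"tx":0,"ty":-38,"tz":0,"ax":0,"ay":0,"az":0,"jaw":1},{"tx":0,"ty":-38,"tz":0,"ax":0,"ay":0,"az":0,"jaw":1},{"tx":0,"ty":0,"tz":0,"ax":0,"ay":0,"az":0,"jaw":1}]'; python3 -m jog '[{"tx":0,"ty":-6,"tz":0,"ax":0,"ay":0,"az":0,"jaw":1},{"tx":0,"ty":-6,"tz":0,"ax":0,"ay":0,"az":0,"jaw":1},{"tx":0,"ty":-6,"tz":0,"ax":0,"ay":0,"az":0,"jaw":1},{"tx":0,"ty":-5,"tz":0,"ax":0,"ay":0,"az":0,"jaw":1}]'; python3 -m jog '[{"tx":0,"ty":-4,"tz":0,"ax":0,"ay":0,"az":0,"jaw":1},{"tx":0,"ty":-4,"tz":0,"ax":0,"ay":0,"az":0,"jaw":1},{"tx":0,"ty":-4,"tz":0,"ax":0,"ay":0,"az":0,"jaw":1}]';  python3 -c "
from h import *
c=capture('top');cv2.imwrite('pics/t5.png',cv2.resize(c['color'][170:290,340:500,::-1],None,fx=4.5,fy=4.5))"
```

```text
time_s: 15.68
eef_pos: [523.8, -196.8, 214.7]
ee_rot: [-0.002, 0.709, 0.002, 0.706]
force: [0.3, -0.5, 0.5]
grip_width: 0.003
grip_force: 0.0
time_s: 16.18
eef_pos: [523.4, -175.3, 214.3]
ee_rot: [0.0, 0.709, -0.0, 0.705]
force: [0.4, 0.4, 0.8]
grip_width: -0.002
grip_force: 0.0
time_s: 16.55
eef_pos: [523.4, -163.5, 214.3]
ee_rot: [0.0, 0.709, -0.0, 0.705]
force: [-0.1, -2.8, 0.4]
grip_width: 0.004
grip_force: 1.5
```

View pics/t5.png

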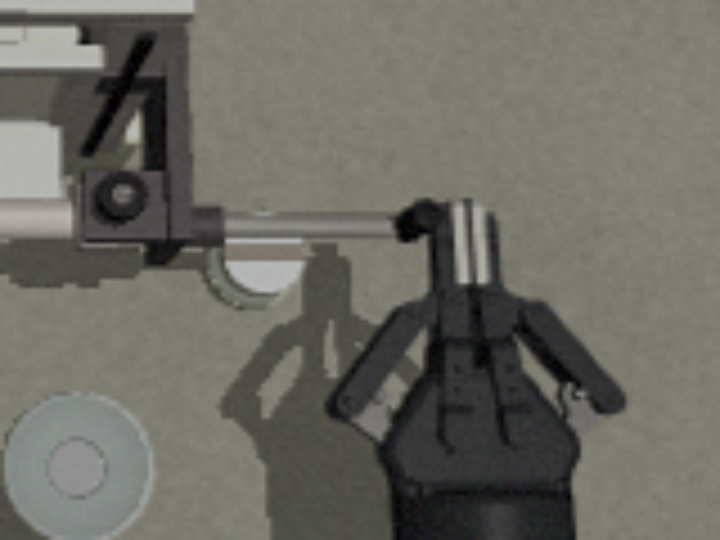

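The left finger's side is touching the knob (crop (432,215)). Push in.

```bash
python3 -m jog '[{"tx":0,"ty":-7,"tz":0,"ax":0,"ay":0,"az":0,"jaw":1},{"tx":0,"ty":-7,"tz":0,"ax":0,"ay":0,"az":0,"jaw":1},{"tx":0,"ty":-7,"tz":0,"ax":0,"ay":0,"az":0,"jaw":1},{"tx":0,"ty":-7,"tz":0,"ax":0,"ay":0,"az":0,"jaw":1},{"tx":0,"ty":-7,"tz":0,"ax":0,"ay":0,"az":0,"jaw":1}]'; python3 -m jog '[{"tx":0,"ty":-2,"tz":0,"ax":0,"ay":0,"az":0,"jaw":1},{"tx":0,"ty":-2,"tz":0,"ax":0,"ay":0,"az":0,"jaw":1}]'
```

```text
time_s: 17.23
eef_pos: [523.4, -128.0, 214.4]
ee_rot: [0.0, 0.709, -0.0, 0.705]
force: [1.0, -3.9, -0.7]
grip_width: -0.001
grip_force: 1.4
time_s: 17.48
eef_pos: [523.4, -124.4, 214.3]
ee_rot: [0.0, 0.709, -0.0, 0.705]
force: [-0.4, -3.8, 0.9]
grip_width: 0.001
grip_force: 1.5
```

```bash
python3 -m jog '[{"tx":0,"ty":-1,"tz":0,"ax":0,"ay":0,"az":0,"jaw":1},{"tx":0,"ty":-1,"tz":0,"ax":0,"ay":0,"az":0,"jaw":1},{"tx":0,"ty":-0.5,"tz":0,"ax":0,"ay":0,"az":0,"jaw":1}]'; python3 -m jog '[{"tx":0,"ty":-0.7,"tz":0,"ax":0,"ay":0,"az":0,"jaw":1},{"tx":0,"ty":-0.7,"tz":0,"ax":0,"ay":0,"az":0,"jaw":1}]'
```

```text
time_s: 17.85
eef_pos: [523.4, -122.6, 214.4]
ee_rot: [0.001, 0.709, -0.001, 0.705]
force: [-0.6, -7.1, 0.8]
grip_width: -0.001
grip_force: 3.3
time_s: 18.1
eef_pos: [523.5, -122.4, 214.4]
ee_rot: [0.002, 0.709, -0.002, 0.706]
force: [-3.3, -12.3, -1.2]
grip_width: 0.001
grip_force: 6.3
```

The bolt is at its end stop: position stalled and force rising. Withdraw and check.

```bash
python3 -m jog '[{"tx":0,"ty":5,"tz":0,"ax":0,"ay":0,"az":0,"jaw":1},{"tx":0,"ty":20,"tz":0,"ax":0,"ay":0,"az":0,"jaw":1},{"tx":0,"ty":30,"tz":0,"ax":0,"ay":0,"az":0,"jaw":1},{"tx":0,"ty":30,"tz":-40,"ax":0,"ay":0,"az":0,"jaw":1},{"tx":0,"ty":30,"tz":-30,"ax":0,"ay":0,"az":0,"jaw":1}]'; python3 -c "
from h import *
np.set_printoptions(precision=1,suppress=True)
for n in ('side','top'):
    c=capture(n)
    for q in('rail','lug','bolt_knob','mark'):
        for r in place_of(q,n)[:1]: print(n,q,r['conf'],np.array(r['centre']),world(c,*r['centre']))
a=c['color'][170:290,300:460,::-1]
cv2.imwrite('pics/t6.png',cv2.resize(a,None,fx=4.5,fy=4.5))"
```

```text
time_s: 18.73
eef_pos: [452.2, -235.6, 214.4]
ee_rot: [-0.001, 0.709, 0.0, 0.705]
force: [0.8, -0.1, -0.8]
grip_width: 0.0
grip_force: 0.0
side rail 0.56 [356.  186.2] [508.8 106.9 219. ]
side lug 0.88 [359.4 158.9] [510.4  -2.3 230. ]
side mark 0.71 [357.4 151.7] [516.8   1.5 255.1]
top rail 0.79 [301.5 219.1] [514.3 114.3 227.3]
top lug 0.84 [361.4 218.2] [510.6   1.8 253.6]
top bolt_knob 0.49 [413.6 216.2] [ 516.8 -101.   232.5]
top mark 0.8 [362.4 215.4] [512.1   2.3 276.1]
```

View pics/t6.png

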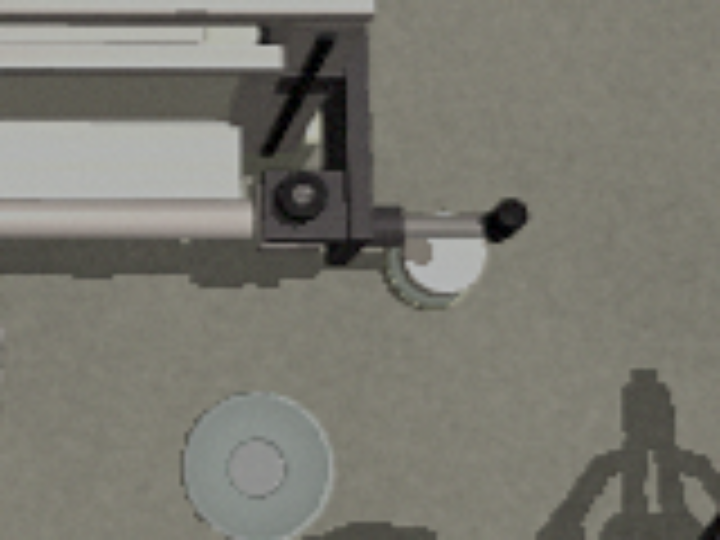

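The knob is home, having moved about 44 mm from its starting place (crop (510,215)). The sash is still up and the hand is clear.

```bash
python3 -c "
from h import *
print(finish_job())"
```

```text
the job is handed in; nothing more can be done
None
```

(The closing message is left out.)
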